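Snap the dust cap into the trimmer dock's well

TASK

The hair trimmer is out of its charging dock, so close the dock's round well against splashes: pinch the orange side tabs of the black dust cap in the soap dish together, lift the cap out and set it in the steel collar, and press it down gently (well under 2 kg of push) against the blue sprung seal, then let the tabs spring out under the collar's lip so that the cap stays locked in, level. Leave the soap dish and the other things on the shelf as they are, and let go of the cap.

Things in the scene. Friction and masses are not known exactly. Their poses are not given: they have to be found in the camera images.
- cap_centre (a point): Point on the axis of the loose black dust cap (z up), 25 mm above its underside, 5 mm above its flange's top face, 25 mm below the tops of its tabs. Two orange tabs stand up from the flange on the cap's +y and -y sides, each 24 mm wide along x, 5 mm thick, 30 mm high; pinch them along y. Outer faces 42 mm apart when free, 26 mm pinched right in. Fingertips beside the tabs must stop above the flange.
- cap: The cap, 70 to 105 g, standing in the soap dish; origin at the centre of its underside. Round plug 16 mm high, 51.6 mm diameter, tapering to 43 mm over the lowest 4.5 mm; above it a flange 74 mm in diameter, 4 mm thick. A latch foot on each tab, 12 mm wide and 3.5 mm thick, its top 8.3 mm below the flange's underside, sticks out of the plug: 33 mm from the axis when free, flush when pinched.
- tab_a (a joint): Travel of the tab on the cap's +y side, m: 0 = fully out, 0.008 = pinched right in to its stop. Sprung outward with about 3.4 N when out, 10 N when right in. About 0.001 to 0.004 when locked: foot out under the collar's lip, against the wall of its bore.
- tab_b (a joint): The same for the tab on the cap's -y side.
- well (a point): Point on the axis of the dock's round well, 40 mm above the shelf, at the well's floor. A steel collar, 84 mm outer diameter, rises round it. Its mouth is a lip of 54.6 mm inner diameter, 4 mm thick, with a 61 mm bore below, the same all round (cap goes in any way round). Collar height is adjustable and NOT reported: the free top of the seal on it is anywhere from 33 to 68 mm above this point.
- dock: White charging dock fixed to the shelf, 130 mm square, 40 mm high, with collar and seal; origin at the centre of its underside. Blue seal ring on the lip, 58/76 mm diameter, 6 mm high, takes the flange and gives up to 6 mm: 2 N at first, plus 2 N per mm. The feet pass below the lip only past 2 mm (6 N): push about 11 N and let go while pushing. Over 20 N is too much.
- dish: Loose round white ceramic soap dish, 130 mm in diameter, 14 mm high at the rim, inside floor 6 mm above its underside and 114 mm across. The cap stands near its middle. Origin: centre of the underside.
- trimmer: Silver hair trimmer with a toggle switch, lying, 153 x 46 x 37 mm, long axis y. Origin: underside. Bystander.
- comb: Green plastic comb, lying, 150 x 29 x 5 mm, long axis x. Origin: underside. Bystander.
- atomizer: Steel cologne atomizer with twist cap, standing, 34 mm diameter, 105 mm high. Origin: centre of its underside. Bystander.
- soap: Cream-coloured bar of soap, 85 x 55 x 26 mm. Origin: underside. Bystander.
- brush: Wooden nail brush, 90 x 40 x 30 mm. Origin: underside. Bystander.
- jar: Amber glass jar with brass lid, 60 mm diameter, 55 mm high. Origin: underside. Bystander.
There are look-alikes about, which are no part of the job. Of the things like the dish, leave any that is yellow; of the rest the larger one is meant.

How it is judged:
By the outcome, as a careful person would: the job done as asked, in the order asked, and still so for the second after the job is handed in, with the robot touching nothing.
It also fails if it takes over 48 s, if anything falls off the work surface, if the arm or the gripper's body presses on something with over 40 N, if the wrist force passes 120 N, or if a joint passes its speed limit or range.

ROBOT

A 6-joint arm with a two-finger parallel gripper is mounted at the origin on the work surface. World frame = base frame: x ahead of the robot, y to its left, z up, the work surface at z = 0. Lengths are in mm, angles in rad, forces in N, time in s.
With the tool pointing down it reaches from about 275 to 1000 mm from the base axis. Payload 8.4 kg.
Tool frame: the origin (TCP) lies midway between the tips of the shut fingers; the grasp point (between the pads) lies 19 mm behind it (arm.grip_point_offset is the distance from the TCP to the grasp point, in mm); z points along the fingers, y is the direction in which the jaws open and shut (so a half turn about z gives the same grasp; the last joint's range is limited). The gripper opens to 85 mm and grips with 20 to 120 N. Pads are 22 mm wide; open, the fingers measure 114 mm over their backs; the gripper's body (76 mm by 85 mm) begins 54 mm behind the grasp point. The pads swing forward as they close: fully open they stand 13 mm farther back than shut.
Start: joints at [1.237, 0.353, 1.633, -0, 1.155, -0.002], TCP at [203.589, 590.914, 231.281] pointing down, gripper open.
Joint ranges: [-2.63, 2.63], [-0.92, 2.1], [0.06, 2.66], [-1.3, 4.44], [0, 2.69], [-3.02, 3.02]. Speed limits (rad/s): [2.22, 2.22, 2.79, 3.14, 3.14, 3.14].

INTERFACE

Orientations are given as a unit quaternion [x, y, z, w].
In Python, from bench import arm gives the robot as it stands. Calls block until the motion is done:
- arm.move_to(position, orientation): joint-space move of the TCP to a pose.
- arm.line_to(position, max_speed=150, rot=None): straight line of the TCP; rot=None keeps the orientation; max_speed is the mean speed in mm/s.
- arm.move_joints(angles): joint-space move.
- arm.open_gripper() and arm.grab(grip_force=None): open the fingers fully, or close them until they stop; grip_force is the grip in N (None keeps the last).
- arm.pause(seconds).
- arm.inverse_kinematics(position, orientation): joint angles nearest the present ones, or None.
- arm.get_state(): the state.
- arm.grab_frame(name): name is "side" or "top"; returns the picture (400x640x3 uint8, red, green, blue); there is no depth.
- arm.calibration(name): a dict with "intrinsics" (3x3 intrinsics, pixels), "world_to_cam" (4x4, takes a point from world to camera coordinates). Camera axes: x right, y down, z forward; pixel columns grow to the right and rows downward; lengths in mm; the calibration is good to about 2 mm. A picture is of the moment at which its call begins. calibration takes no time and is no camera call.
A pose or a line that the arm cannot do raises arm.MotionError and nothing moves.
- arm.close_job(): hands the job in, once; it reports no verdict.
Trained networks look in the newest picture that a camera, given by its name, has taken for a name from the list of things; names that differ only in an ending like _2 or _b are one class to them, and where a whole thing is asked for, a point or a joint stands for the part that bears it (a point fixed in the world has none). Each returns a list of dicts, best first, with "p" (0 to 1); they miss things now and then, are a little off and sometimes report something else, mostly with a low value. They report only what shows in the picture. A call takes as long as a camera call. They do not tell look-alikes from the thing itself.
- arm.search_frame(label, camera): "centre" ([x, y, z] in mm, in the coordinates of the camera as it stood for that picture, good to about 4 mm: the middle of the surface that is visible of it).
- arm.spot_point(label, camera): "centre" ([x, y, z] in mm, in the coordinates of the camera as it stood for that picture, good to about 4 mm: a listed point, or the origin of a listed thing).
The state is a dict: "time_s": time; "qpos": joint angles; "dq": joint speeds; "joint_efforts": joint torques, N m; "ee_pos": TCP position; "tcp_rot": TCP orientation; "ft_force": force on the tool from outside, world axes, zero at the start; "torque": the same for the moment, N m; "finger_gap": finger opening in mm.
Only numpy, scipy, OpenCV 4.12 (cv2) and the standard library are available. Lean on these libraries where they do the work, as an engineer would, in place of code of your own. Each camera call takes 0.05 s, during which the arm holds its last target. There are 200 camera calls.

## Working session

There is one attempt and no reset: what is moved stays moved. The work goes in short steps, each a Python script; the robot and the scene stay as the last script left them, time stands still between calls to the robot, and variables do not carry over. Pictures are saved under pics/ and viewed, about 8 in all and at most 12, crops included, and the job is handed in when it is done.

```bash
mkdir -p pics; ls; cat > h.py <<'E'
import numpy as np, cv2
from bench import arm
def w(cam,c):
    T=np.array(arm.calibration(cam)["world_to_cam"]); return (np.linalg.inv(T)@np.r_[c,1])[:3].round(1)
def pix(cam,p):
    c=arm.calibration(cam); q=(np.array(c["world_to_cam"])@np.r_[p,1])[:3]; u=np.array(c["intrinsics"])@q; return (u[:2]/u[2]).round(1)
def snap(cam,name):
    f=arm.grab_frame(cam); cv2.imwrite(f"pics/{name}.png",f[:,:,::-1]); return f
E
python3 - <<'E'
from h import *
for cam in("top","side"):
    snap(cam,cam+"0")
    print(cam,(np.linalg.inv(np.array(arm.calibration(cam)["world_to_cam"]))).round(2).tolist(),np.array(arm.calibration(cam)["intrinsics"]).round(0).tolist())
    for n in("cap_centre","well","cap","dish","dock"):
        print(n,[(w(cam,d["centre"]).tolist(),round(d["p"],2)) for d in arm.spot_point(n,cam)[:4]])
print(arm.get_state())
E
```

```text
pics
top [[-0.02, -1.0, 0.03, 512.0], [-1.0, 0.02, 0.01, -27.58], [-0.01, -0.03, -1.0, 1451.84], [0.0, 0.0, 0.0, 1.0]] [[463.0, 0.0, 320.0], [0.0, 463.0, 202.0], [0.0, 0.0, 1.0]]
cap_centre [([562.6, -160.9, 30.8], 0.78), ([555.2, -455.9, 0.6], 0.43)]
well [([530.0, 139.0, 40.3], 0.67), ([556.8, -451.8, 3.1], 0.48), ([561.5, -163.9, 5.6], 0.19)]
cap [([562.5, -163.8, 8.0], 0.59), ([762.3, 14.0, -1.3], 0.49)]
dish [([557.3, -155.8, 1.7], 0.69), ([394.1, -67.4, 2.0], 0.63), ([359.8, -226.2, -2.2], 0.56)]
dock [([533.6, 137.6, 5.1], 0.71)]
side [[0.71, -0.46, 0.53, -34.94], [-0.7, -0.48, 0.53, -637.43], [0.01, -0.74, -0.67, 837.48], [0.0, 0.0, 0.0, 1.0]] [[407.0, 0.0, 312.0], [0.0, 407.0, 202.0], [0.0, 0.0, 1.0]]
cap_centre [([553.7, -162.8, 29.3], 0.75)]
well [([532.8, 141.0, 40.5], 0.59)]
cap [([559.4, -164.8, 4.5], 0.81)]
dish [([556.5, -153.7, -1.4], 0.94), ([392.1, -66.1, 1.3], 0.72), ([358.6, -232.4, 2.1], 0.57)]
dock [([531.7, 142.2, 1.4], 0.64)]
{'time_s': 0.6, 'qpos': array([ 1.23661158e+00,  3.52976573e-01,  1.63344373e+00, -5.63966275e-06,
        1.15515679e+00, -2.40248830e-03]), 'dq': array([-1.76306527e-04, -2.74808091e-03,  5.59191278e-04,  9.49231805e-06,
       -5.79537327e-04,  1.75150948e-03]), 'joint_efforts': array([-5.32811853e-06, -6.04879975e+01, -3.42309558e+01, -5.96965651e-05,
        1.65162935e-03,  1.39761943e-05]), 'ee_pos': array([203.58106199, 590.90642044, 231.27686479]), 'tcp_rot': array([1.65130167e-01, 9.86271782e-01, 7.23517067e-06, 3.84598430e-06]), 'ft_force': array([-0.70884992,  0.16299418,  0.42916112]), 'torque': array([0.01275117, 0.00104116, 0.03837634]), 'finger_gap': 85.56382072945703}
```

```bash
python3 - <<'E'
import cv2
for c in("top","side"):
    f=cv2.imread(f"pics/{c}0.png"); cv2.imwrite(f"pics/{c}0b.png",cv2.resize(f,(800,500),interpolation=cv2.INTER_CUBIC))
f=cv2.imread("pics/top0.png")
from h import pix
for n,p in dict(cap=(559,-163,40),well=(531,140,90)).items():
    u,v=pix("top",p).astype(int); print(n,u,v)
    us,vs=pix("side",p).astype(int); print(us,vs)
    g=cv2.imread("pics/side0.png")
    a=cv2.resize(f[v-30:v+30,u-30:u+30],(400,400),interpolation=cv2.INTER_CUBIC); b=cv2.resize(g[vs-30:vs+30,us-30:us+30],(400,400),interpolation=cv2.INTER_CUBIC)
    cv2.imwrite(f"pics/{n}0.png",cv2.hconcat([a,b]))
a=cv2.vconcat([cv2.imread("pics/cap0.png"),cv2.imread("pics/well0.png")]); cv2.imwrite("pics/both0.png",cv2.resize(a,(600,600)))
E
```

```text
cap 371 202
343 235
well 269 212
262 175
```

View pics/top0.png

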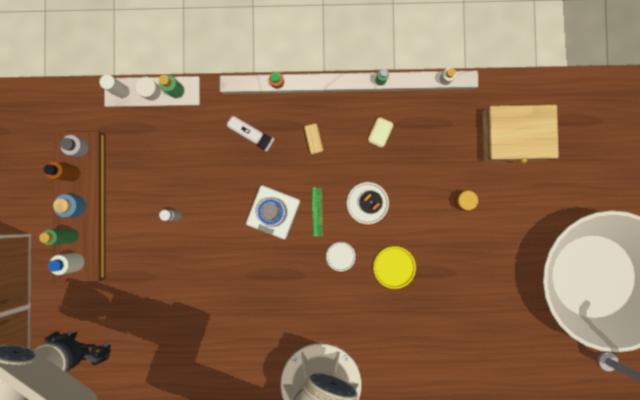

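View pics/side0.png

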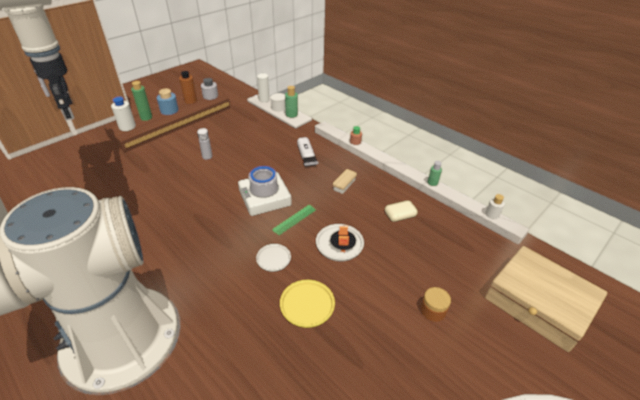

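View pics/both0.png

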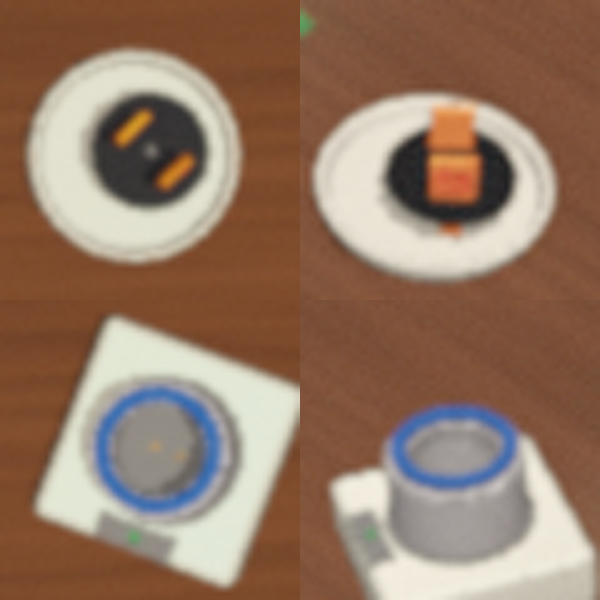

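The pictures show the cap at top px (371,202) and side px (343,235), in the larger white dish, with its tab axis turned about 45°. The collar with its blue seal is at top px (271,211) and side px (263,175). Next I'll measure both from the tab and ring colours.

```bash
cat > m.py <<'E'
from h import *
from scipy.optimize import least_squares
from scipy.ndimage import label
F={c:cv2.cvtColor(cv2.imread(f"pics/{c}0.png"),cv2.COLOR_BGR2HSV) for c in("top","side")}
def mask(c,lo,hi,ctr,r):
    m=cv2.inRange(F[c],lo,hi)>0; v,u=np.mgrid[:400,:640]; m&=np.hypot(u-ctr[0],v-ctr[1])<r; return m
def ray(c,p,z):
    k=arm.calibration(c); T=np.linalg.inv(np.array(k["world_to_cam"])); d=T[:3,:3]@np.linalg.inv(np.array(k["intrinsics"]))@np.r_[p,1]; o=T[:3,3]; return o+d*(z-o[2])/d[2]
m=mask("top",(5,120,100),(25,255,255),pix("top",(559,-163,56)),14)
m&=F["top"][:,:,2]>150
l,n=label(m); P=[]
for i in range(1,n+1):
    a=(l==i).sum(); v,u=np.argwhere(l==i).mean(0); print("tab",a,u,v,ray("top",(u,v),56).round(1))
    if a>5:P.append(ray("top",(u,v),56))
P=np.array(P); print("cap",P.mean(0),"ang",np.degrees(np.arctan2(*(P[0]-P[1])[1::-1])),"dist",np.linalg.norm(P[0]-P[1]))
E={}
for c in F:
    m=mask(c,(105,110,70),(125,255,255),pix(c,(531,140,90)),25)
    cs,_=cv2.findContours(cv2.resize(m.astype(np.uint8)*255,None,fx=4,fy=4,interpolation=cv2.INTER_CUBIC)//128,0,1)
    k=max(cs,key=cv2.contourArea); e=cv2.fitEllipse(cv2.convexHull(k)); E[c]=(np.array(e[0])+.5)/4-.5; print(c,m.sum(),E[c],np.array(e[1])/4)
f=lambda p:np.r_[pix2("top",p)-E["top"],pix2("side",p)-E["side"]]
def pix2(c,p):
    k=arm.calibration(c);q=(np.array(k["world_to_cam"])@np.r_[p,1])[:3];u=np.array(k["intrinsics"])@q;return u[:2]/u[2]
s=least_squares(f,[531,140,90]); print("ring centre",s.x.round(1),s.fun.round(2)); print([ray("top",E["top"],z).round(1).tolist() for z in(80,100)])
E
python3 m.py
```

```text
tab 20 367.2 197.25 [ 572.8 -150.4   56. ]
tab 18 375.6111111111111 205.94444444444446 [ 546.2 -175.2   56. ]
cap [ 559.52081366 -162.7768341    56.        ] ang 42.98156232362463 dist 36.38449205806791
top 137 [270.02911377 211.5       ] [24.42523956 24.68485069]
side 108 [262.36755371 173.93302917] [16.24162674 24.66737747]
ring centre [532.9 139.6  93.9] [-0.25  0.31  0.4  -0.  ]
[[534.1, 140.6, 80.0], [533.8, 138.1, 100.0]]
```

```bash
cat >> h.py <<'E'
from scipy.spatial.transform import Rotation as R
def quat(deg):
    a=np.radians(deg); c,s=np.cos(a),np.sin(a); return R.from_matrix(np.array([[-s,c,0],[c,s,0],[0,0,-1]]).T).as_quat()
def st(t=""):
    s=arm.get_state(); print(t,round(s["time_s"],2),s["ee_pos"].round(1),"F",s["ft_force"].round(1),"M",s["torque"].round(2),"gap",round(s["finger_gap"],1)); return s
E
python3 - <<'E'
from h import *
best=[(a,arm.inverse_kinematics([559.5,-162.8,150],quat(a)),arm.inverse_kinematics([533,139.5,200],quat(a))) for a in(43,-137)]
for a,q,r in best: print(a,q,r)
a=min(best,key=lambda b:abs(b[1][5]))[0]; print(a)
arm.move_to([559.5,-162.8,130],quat(a)); st("above")
arm.line_to([559.5,-162.8,30],150); st("down")
snap("side","g1"); snap("top","g1t")
g=cv2.imread("pics/g1.png"); t=cv2.imread("pics/g1t.png"); u,v=pix("side",(559,-163,45)).astype(int)
cv2.imwrite("pics/g1c.png",cv2.resize(g[v-45:v+45,u-60:u+60],(800,600),interpolation=cv2.INTER_CUBIC))
E
```

```text
43 [-2.85729914e-01  3.77694650e-01  1.79837842e+00 -4.44089210e-16
  9.65519583e-01 -1.03622149e+00] [ 2.53261604e-01  2.72037248e-01  1.82410391e+00 -4.44089210e-16
  1.04545149e+00 -4.97229975e-01]
-137 [-2.85729914e-01  3.77694650e-01  1.79837842e+00 -4.44089210e-16
  9.65519583e-01  2.10537116e+00] [ 2.53261604e-01  2.72037248e-01  1.82410391e+00 -4.44089210e-16
  1.04545149e+00  2.64436268e+00]
43
above 3.55 [ 559.8 -162.2  130.1] F [0.  0.3 0.2] M [-0.01  0.    0.07] gap 85.3
down 4.37 [ 560.1 -162.9   30.6] F [-0.  -0.9  0.5] M [ 0.02 -0.02 -0.01] gap 85.6
```

View pics/g1c.png

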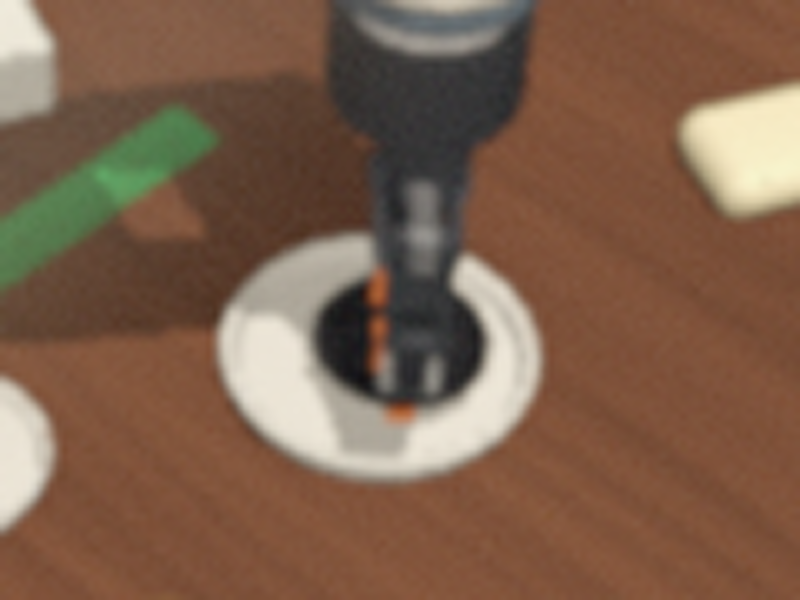

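The fingers straddle the tabs but sit about 5 mm to image-right of the cap (fingertip centre at crop col ~412, tab and foot centre at ~398). I'll shift by that amount and check again in both views.

```bash
python3 - <<'E'
from h import *
p=arm.get_state()["ee_pos"]; arm.line_to([p[0]-3.5,p[1]+3.5,30.5],60); s=st()
snap("side","g2"); snap("top","g2t"); p=s["ee_pos"]; out=[]
for c,n,q,r in(("side","g2",[*p[:2],40],24),("top","g2t",[*p[:2],200],30)):
    g=cv2.imread(f"pics/{n}.png"); u,v=pix(c,q); U,V=int(u),int(v)
    z=400/(2*r); o=cv2.resize(g[V-r:V+r,U-r:U+r],(400,400),interpolation=cv2.INTER_CUBIC)
    for h in((30,40,50) if c=="side" else (200,)):
        a,b=pix(c,[*p[:2],h]); cv2.circle(o,(int((a-U+r+.5)*z),int((b-V+r+.5)*z)),3,(0,255,0),-1)
    out.append(o)
cv2.imwrite("pics/g2c.png",cv2.hconcat(out))
E
```

```text
4.72 [ 556.9 -159.4   31.1] F [ 0.2  1.1 -0.1] M [-0.01 -0.01 -0.02] gap 85.9
```

View pics/g2c.png

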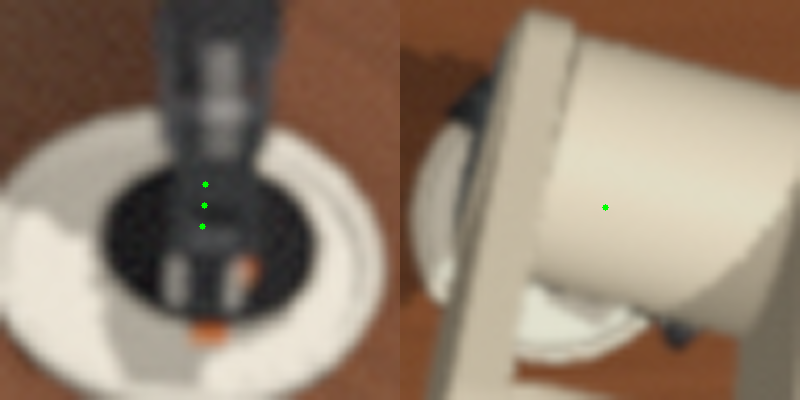

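The fingertip centre is now at col 205, with the flange centre at 210 and the foot at 208, so it is within about 1.5 mm. Pinch and lift.

```bash
python3 - <<'E'
from h import *
st(); arm.grab(35); s=st("grab"); p=s["ee_pos"]
arm.line_to([*p[:2],60],60); st("lift1")
arm.line_to([*p[:2],160],150); s=st("lift")
snap("side","l1"); p=s["ee_pos"]; g=cv2.imread("pics/l1.png")
u,v=pix("side",[*p[:2],150]).astype(int); o=g[v-35:v+65,u-60:u+60]
cv2.imwrite("pics/l1c.png",cv2.resize(o,(720,600),interpolation=cv2.INTER_CUBIC))
E
```

```text
4.82 [ 557.  -159.5   30.9] F [-0.8  0.4 -0.3] M [0.05 0.03 0.04] gap 85.4
grab 5.42 [ 557.1 -159.7   31.6] F [-4.4  1.6 11.8] M [ 0.09  0.59 -0.05] gap 23.3
lift1 6.07 [ 557.1 -159.7   60.1] F [ 0.6 -0.5 -0.8] M [-0.01  0.04 -0.  ] gap 23.3
lift 6.88 [ 556.5 -159.5  159.1] F [-0.  -0.1 -1.4] M [-0.02  0.03 -0.02] gap 23.4
```

View pics/l1c.png

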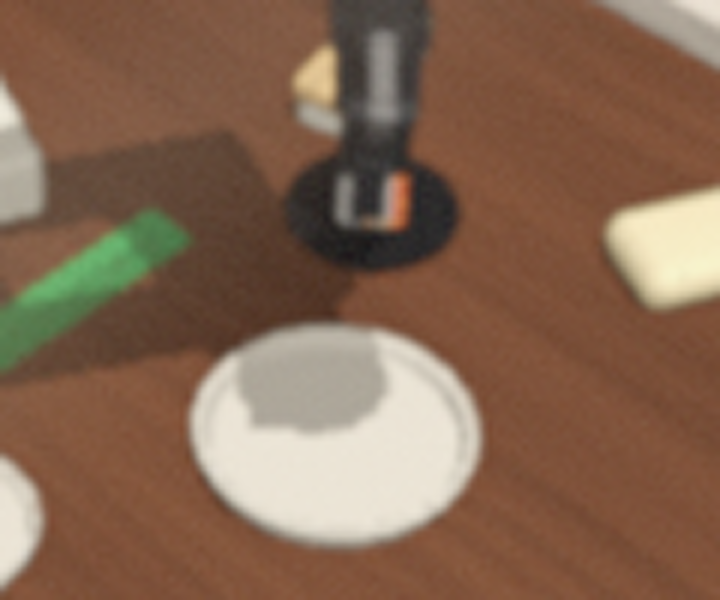

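The cap is lifted level and the dish is undisturbed. The near tab sticks out to the right of the finger, so the cap is held about 3 mm off-centre along the tab width. I'll move above the well and compare with predicted outlines.

```bash
cat > ov.py <<'E'
from h import *
def over(name,off,seal,r=30,zoom=13,draw=True):
    snap("side",name); g=cv2.imread(f"pics/{name}.png"); p=arm.get_state()["ee_pos"]
    u,v=pix("side",[seal[0],seal[1],(seal[2]+p[2])/2]).astype(int)
    o=cv2.resize(g[v-r:v+r,u-r:u+r],None,fx=zoom,fy=zoom,interpolation=cv2.INTER_CUBIC); o2=o.copy()
    def circ(c,rad,col):
        q=np.array([pix("side",[c[0]+rad*np.cos(t),c[1]+rad*np.sin(t),c[2]]) for t in np.linspace(0,6.29,60)])
        cv2.polylines(o,[((q-[u-r,v-r]+.5)*zoom).astype(int)],True,col,1)
    if draw: circ([p[0]+off[0],p[1]+off[1],p[2]-5.6],37,(0,255,0)); circ(seal,38,(0,255,255)); circ(seal,29,(0,255,255))
    cv2.imwrite(f"pics/{name}c.png",cv2.resize(cv2.hconcat([o2,o]),(800,400)))
E
python3 - <<'E'
from ov import *
arm.move_to([530.4,142.3,170],quat(43)); st()
arm.line_to([530.4,142.3,145],80); st()
over("w1",(2.1,-2.1),[532.5,140.2,97],r=36)
for n in("cap","cap_centre","well"): print(n,[(w("side",d["centre"]).tolist(),round(d["p"],2)) for d in arm.spot_point(n,"side")[:2]])
E
```

```text
8.09 [530.6 141.5 169.8] F [ 0.7  0.1 -0.8] M [-0.02 -0.05  0.01] gap 23.4
 8.55 [530.2 141.7 144.4] F [ 0.4  0.2 -0.1] M [0.01 0.   0.01] gap 23.5
cap []
cap_centre [([528.2, 139.1, 147.4], 0.84), ([533.0, 142.8, 0.9], 0.59)]
well [([530.6, 139.0, 38.3], 0.74)]
```

View pics/w1c.png

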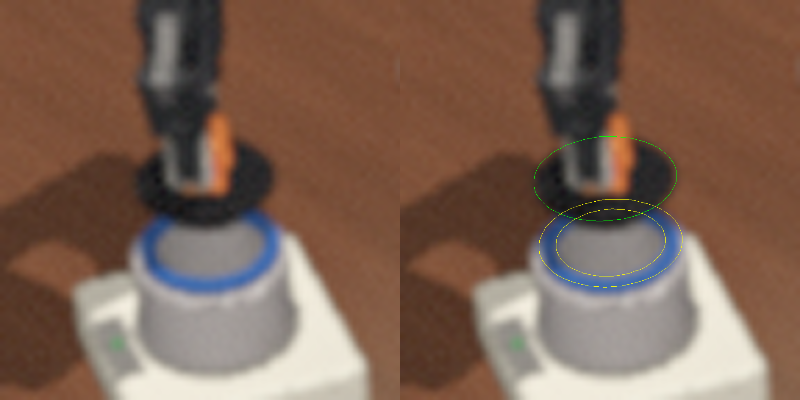

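The relative offset of flange to seal matches the prediction (flange col 204 against 205.5, seal 209.5 against 210.5), so the alignment is within about 1 mm. I'll make a guarded descent.

```bash
cat > d.py <<'E'
from h import *
def down(z0,z1,step,flim,pos,v=40):
    z=z0
    while z>z1:
        z-=step; arm.line_to([*pos,z],v); s=arm.get_state(); f=s["ft_force"]
        print(round(s["time_s"],2),round(z,1),s["ee_pos"].round(1),f.round(1),s["torque"].round(2))
        if f[2]>flim: break
    return z
E
python3 - <<'E'
from d import *
P=(530.4,142.2)
arm.line_to([*P,126],60); st()
down(126,102,2,4,P)
E
```

```text
9.22 [530.  142.1 125.4] F [-0.  -0.6 -1.2] M [-0.   -0.03 -0.04] gap 23.7
9.47 124 [530.5 142.2 124.1] [-0.9 -0.1 -0.1] [-0.    0.01  0.02]
9.72 122 [530.3 142.2 121.9] [-0.7 -0.6 -1.4] [-0.01  0.   -0.03]
9.97 120 [530.3 142.2 119.9] [-0.5 -0.6 -1.4] [0.01 0.02 0.03]
10.22 118 [530.3 142.2 117.8] [-0.1  0.2 -1.3] [0.01 0.03 0.02]
10.47 116 [530.3 142.2 115.9] [-0.2 -0.2 -0.7] [ 0.01 -0.01 -0.02]
10.72 114 [530.3 142.2 113.8] [-0.2 -0.4 -1.3] [-0.04 -0.04 -0.03]
10.97 112 [530.3 142.2 111.8] [-0.1  0.1  0. ] [ 0.01 -0.   -0.02]
11.22 110 [530.3 142.2 109.9] [0.9 0.2 0.2] [ 0.04 -0.    0.01]
11.47 108 [530.3 142.2 107.8] [ 0.7 -0.5 -1. ] [-0.02 -0.   -0.03]
11.72 106 [530.3 142.2 105.8] [-0.2  0.1 -0.4] [ 0.    0.04 -0.01]
11.97 104 [530.6 142.2 104.2] [-0.9 -0.2  2.4] [-0.05  0.05  0.02]
12.22 102 [530.6 142.2 102.3] [-1.5 -0.1  6.9] [-0.09  0.18 -0.03]
```

Contact came at TCP z ≈ 104.9, and the slope of about 2 N/mm fits the seal. I'll press on to about 12 N, then release.

```bash
python3 - <<'E'
from d import *
P=(530.4,142.2)
def favg(): 
    a=[]
    for _ in range(6): arm.pause(0.03); a.append(arm.get_state()["ft_force"][2])
    return np.mean(a)
z=102; f=favg(); print(f)
while f<11.3 and z>98.5:
    z-=.5; arm.line_to([*P,z],30); f=favg(); print(z,round(f,1),arm.get_state()["ee_pos"].round(1))
arm.open_gripper(); st("open"); arm.pause(.3); st()
p=arm.get_state()["ee_pos"]; arm.line_to([*P,150],60); st()
arm.line_to([*P,230],150); st()
arm.move_to([430,300,230],quat(43)); st()
from ov import over
over("e1",(0,0),[532.5,140.2,95],r=30,draw=False)
snap("top","e1t"); g=cv2.imread("pics/e1t.png"); u,v=pix("top",(532,140,90)).astype(int)
a=cv2.imread("pics/e1c.png")[:, :400]; b=cv2.resize(g[v-25:v+25,u-25:u+25],(400,400),interpolation=cv2.INTER_CUBIC)
cv2.imwrite("pics/e1f.png",cv2.hconcat([a,b]))
E
```

```text
6.057700797697536
101.5 7.0 [530.7 142.3 102. ]
101.0 8.0 [530.7 142.3 101.5]
100.5 8.6 [530.7 142.3 101.1]
100.0 9.5 [530.7 142.3 100.7]
99.5 10.5 [530.7 142.3 100.2]
99.0 10.9 [530.7 142.3  99.8]
98.5 12.3 [530.7 142.3  99.4]
open 16.19 [530.4 142.2  98.4] F [0.7 0.2 0.6] M [-0.01 -0.    0.03] gap 85.2
 16.49 [530.4 142.2  98.5] F [-0.3 -0.2 -0.5] M [ 0.06  0.   -0.01] gap 85.6
 17.5 [530.2 142.1 149.7] F [-0.3 -0.1 -0.9] M [-0.02 -0.05  0.01] gap 85.7
 18.18 [529.9 142.  229.2] F [ 0.4 -0.1 -0.3] M [-0.01 -0.01 -0.05] gap 85.4
 18.96 [430.2 299.4 229.5] F [-0.  -1.  -0.3] M [ 0.02  0.04 -0.01] gap 85.7
```

View pics/e1f.png

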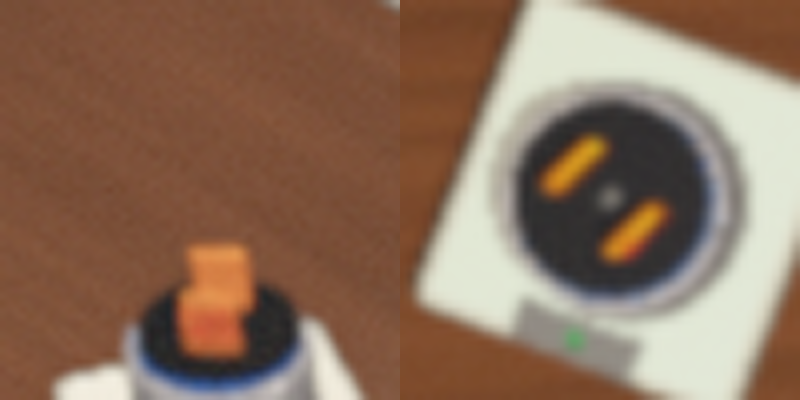

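The cap sits centred on the seal and looks level (flange centre at right-hand crop px (610,197), blue rim visible evenly). To tell locked from merely resting, I'll measure the tab spacing (locked ≈32 mm, free ≈37) and the flange height.

```bash
python3 - <<'E'
from h import *
from scipy.ndimage import label
def ray(c,p,z):
    k=arm.calibration(c); T=np.linalg.inv(np.array(k["world_to_cam"])); d=T[:3,:3]@np.linalg.inv(np.array(k["intrinsics"]))@np.r_[p,1]; o=T[:3,3]; return o+d*(z-o[2])/d[2]
def tabs(f,xyz):
    g=cv2.imread(f); h=cv2.cvtColor(g,cv2.COLOR_BGR2HSV).astype(float); u0,v0=pix("top",xyz)
    V,U=np.mgrid[:400,:640]; wt=np.clip(h[:,:,1]/255*h[:,:,2]-60,0,None)*(h[:,:,0]<28)*(np.hypot(U-u0,V-v0)<11)
    l,n=label(wt>0); o=[]
    for i in range(1,n+1):
        W=wt*(l==i)
        if W.sum()>500: o.append(ray("top",((U*W).sum()/W.sum(),(V*W).sum()/W.sum()),xyz[2]))
    o=np.array(o); d=o[0]-o[1]; print(f,len(o),o.round(1).tolist(),"dist",np.linalg.norm(d).round(1),"ang",np.degrees(np.arctan2(d[1],d[0])).round(1))
tabs("pics/top0.png",(559.5,-162.8,56)); tabs("pics/e1t.png",(533,139.5,125))
for c in("side","top"):
    arm.grab_frame(c)
    for n in("cap","cap_centre","dish"): print(c,n,[(w(c,d["centre"]).tolist(),round(d["p"],2)) for d in arm.spot_point(n,c)[:2]])
E
```

```text
pics/top0.png 2 [[573.3, -150.0, 56.0], [546.5, -175.3, 56.0]] dist 36.8 ang 43.4
pics/e1t.png 2 [[545.9, 148.9, 125.0], [521.7, 127.3, 125.0]] dist 32.5 ang 41.6
side cap [([535.7, 141.7, 76.0], 0.79)]
side cap_centre [([531.0, 138.8, 104.8], 0.53), ([778.9, -201.7, 5.4], 0.38)]
side dish [([390.5, -65.3, 3.1], 0.94), ([358.8, -229.1, 4.3], 0.86)]
top cap [([534.9, 138.6, 75.0], 0.57)]
top cap_centre [([533.6, 141.0, 103.1], 0.73), ([533.4, 0.4, -3.1], 0.36)]
top dish [([359.9, -230.1, -0.8], 0.89), ([556.1, -158.6, 1.6], 0.58)]
```

The tabs are 32.5 mm apart, against 36.8 mm free and 32 expected when locked. That means the feet are under the lip.

```bash
python3 - <<'E'
from h import *
for f in("top0","e1t"):
    g=cv2.imread(f"pics/{f}.png").astype(int)[175:230,340:395]; m=(g.min(2)>130).astype(np.uint8); n,l,s,c=cv2.connectedComponentsWithStats(m); i=1+np.argmax(s[1:,4]); print(f,s[i][:4])
st(); arm.close_job()
E
```

```text
top0 [ 7  7 42 42]
e1t [ 7  7 42 42]
 19.46 [430.2 299.7 230. ] F [-0.  1. -0.] M [ 0.03  0.01 -0.02] gap 85.3
the job is handed in; nothing more can be done
```

The dust cap is in the steel collar, locked, and released. I handed the job in at 19.5 s with the arm clear of everything.

**What I did:** I pinched the tabs, lifted the cap out of the larger white dish and lowered it into the collar. I pressed to about 12–13 N against the seal and opened the gripper while still pushing.

**Last checks:**
- **Locked:** the tabs are 32.5 mm apart, against 36.8 mm measured when free and about 32 mm expected when locked.
- **Seated:** the cap looks level and centred on the seal in both views.
- **Dish:** its pixel outline is the same as at the start. I compared no other objects, but no stray contact forces showed.

**What was off:**
- **First grasp position:** it was about 5 mm off along the tab width, and I corrected it before pinching. The cap was still held about 3 mm off-centre, which I allowed for when placing it.
- **Pinch force:** a brief 12 N upward force showed while pinching, so the fingertips may have touched the flange.
- **Finger gap:** it read 23.3 mm where 26 mm was expected; I didn't find out why.
- **Network results:** the final dish reports scattered by a few mm. One side-view search missed the dish altogether.

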